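# Park the rolling mill with its crank spoke up

### The arm

A 6-joint arm with a two-finger parallel gripper is mounted at the origin on the work surface. World frame = base frame: x ahead of the robot, y to its left, z up, the work surface at z = 0. Lengths are in m, angles in rad, forces in N, time in s.
With the tool pointing down it reaches from about 0.425 to 0.95 m from the base axis. Payload 14.7 kg.
Tool frame: the origin (TCP) lies midway between the tips of the shut fingers; the grasp point (between the pads) lies 19 mm behind it (ctrl.grasp_offset is the distance from the TCP to the grasp point, in m); z points along the fingers, y is the line along which they close (so a half turn about z gives the same grasp; the last joint's range is limited). The gripper opens to 85 mm and grips with 20 to 120 N. Pads are 22 mm wide; open, the fingers measure 114 mm over their backs; the gripper's body (76 mm by 85 mm) begins 54 mm behind the grasp point. The pads swing forward as they close: fully open they stand 13 mm farther back than shut.
Start: joints at [-0.047, 0.48, 1.596, -0, 1.065, -0.047], TCP at [0.65, 0, 0.231] pointing down, gripper open.
Joint ranges: [-2.75, 2.75], [-0.82, 2.05], [0.23, 2.67], [-1.56, 4.7], [0.09, 2.69], [-2.92, 2.92]. Speed limits (rad/s): [1.89, 1.89, 2.39, 3.01, 3.01, 3.01].

### API

Orientations are given as a rotation vector (axis times angle).
In Python, from plant import sensors, read_camera, camera_params, ctrl gives the robot as it stands. The module is installed in compiled form; this text tells all that it offers.
- The arm moves only by the tool servo_tool, never from a script. Its argument "commands" is a list of rows, each an object with "delta_pos": the shift along the tool's x, y, z in m, a list of three; "roll": the turn about the tool's z in degrees; "fingers": the opening, from 0 (shut) to 1 (fully open). In form: [{"delta_pos": [tx, ty, tz], "roll": roll, "fingers": fingers}, ...]. A call has 1 to 20 rows; each row shifts and turns the commanded pose from where the row before left it, along the tool's axes as they then stand; what a row does not reach is not made up. A row lasts 1/8 s, in which the tool goes at most 62.5 mm and 10.7 degrees, less where a joint would pass 70% of its speed; a pose out of reach is approached as far as the arm can. A call with a gripper value outside its range is refused whole. The fingers move at their own pace and stop on an object; the grip force is fixed at half the most. Time passes only in rows, so rows that do not move let the fingers close. It gives the time, the measured TCP pose, the force, the opening and the grip force at its end, in the units of the state.
- sensors.state(): the state, without advancing time (a new reading comes with each control period).
- read_camera(name): name is "scene" or "side" or "wrist"; returns (picture, depth): 420x560x3 uint8, blue, green, red; 420x560 float32, m along the optical axis (not along the pixel's ray), 0 where there is no reading.
- camera_params(name): a dict with "mtx" (3x3 intrinsics, pixels), "world_from_camera" (4x4, takes a point from camera to world coordinates); the wrist camera has in their place "mount" (4x4, takes a point from camera to tool coordinates, whose origin is the TCP and whose axes are the flange's). Camera axes: x right, y down, z forward; pixel columns grow to the right and rows downward; lengths in m; the calibration is good to about 2 mm. A picture is of the moment at which its call begins: read the wrist's pose just before it. camera_params takes no time and is no camera call.
- ctrl.sign_off(): hands the job in; it is judged then, once.
The state is a dict: "time_s": time; "joint_pos": joint angles; "qd": joint speeds; "joint_torque": joint torques, N m; "position": TCP position; "eef_rot": TCP orientation; "contact_force": force on the tool from outside, world axes, zero at the start; "wrist_torque": the same for the moment, N m; "gripper_width": opening from 0.0 (shut) to 1.0 (fully open); "grasp_force": force on a finger pad.
Only numpy, scipy, OpenCV 4.12 (cv2) and the standard library are available. Lean on these libraries where they do the work, as an engineer would, in place of code of your own. Each camera call takes 0.05 s, during which the arm holds its last target. There are 200 camera calls.

### The job

Park the rolling mill: gently push the spokes of its star wheel round with the fingertips, one spoke after another and without sending it spinning, until the spoke with the wooden grip points straight up. Leave the wheel standing still like that, and leave everything else on the bench where it is.

Things in the scene. Friction and masses are not known exactly. Their poses are not given: they have to be found in the camera images.
- mill: Grey jeweller's rolling mill bolted to the bench, base 150 x 170 mm, 237 mm high, turned up to 0.45 rad about vertical. Origin: centre of its underside; z up; its x axis is the axis of rolls and wheel and points away from the robot, to the side with the wheel. The cheek on that side ends at x = 60 mm; only the shaft lies between it and the wheel.
- mill_wheel: Rimless star wheel in an upright plane. Origin: centre of the hub (60 mm across, 30 mm thick), at (95, 0, 170) mm in the mill's frame. Its x is the axle (the mill's x), its z runs along the spoke with the wooden grip. Positive turns about x take the top to the robot's right. Turns both ways without stops; dry friction about 0.4 N m keeps it where it is left. Starts with the grip in the lower half.
- grip_tip (a point): Outer end of the wheel's wooden barrel grip, on its spoke's centre line, 145 mm from the wheel's centre. The grip is 24 mm thick and covers the spoke from 90 to 145 mm out.
- spoke_end (a point): Round end of one of the four plain steel spokes, 115 mm from the wheel's centre: the next one from the grip spoke, 72 degrees on in the positive sense. The five spokes are evenly spaced, 12 mm thick and centred in the wheel's plane x = 0.
- ring_stick: Tapered steel ring stick standing on a dark round wooden foot 76 mm across, 170 mm high in all, loose beside the mill; not to be disturbed. Origin: centre of its underside.
- tub: Low round clear plastic tub with a white lid, 60 mm across and 35 mm high, loose beside the mill; not to be disturbed. Origin: centre of its underside.
- loupe: Folding steel loupe, 32 mm round part with a 26 x 30 mm block beside it, 26 mm high, loose beyond the wheel; not to be disturbed. Origin: centre of the round part's underside.
- doming_block: 50 mm steel doming cube with hollows, loose beyond the wheel; not to be disturbed. Origin: centre of its underside.

How it is judged:
By the outcome, as a careful person would: the job done as asked, in the order asked, and still so for the second after the job is handed in, with the robot touching nothing.
It also fails if it takes over 64 s, if anything falls off the work surface, if the arm or the gripper's body presses on something with over 40 N, if the wrist force passes 120 N, or if a joint passes its speed limit or range.

## Working session

There is one attempt and no reset: what is moved stays moved. The work goes in short steps, Python scripts to look and compute and a tool call to move; the robot and the scene stay as the last step left them, time stands still between calls to the robot, and variables do not carry over. Pictures are saved under pics/ and viewed, at most 10 in all, crops included, and the job is handed in when it is done.

Besides the shell and the picture viewer there is one more tool, called after "Request:" by a JSON object that holds its "name" and its "arguments". servo_tool: Moves the arm, as the interface text tells. Its arguments: {"type":"object","properties":{"commands":{"type":"array"}},"required":["commands"]}

```bash
mkdir -p pics; cat > h.py <<'E'
import numpy as np,cv2
from plant import sensors,read_camera,camera_params,ctrl
from scipy.spatial.transform import Rotation as R
def cloud(n):
    s=sensors.state(); p,d=read_camera(n); c=camera_params(n); K=c['mtx']
    if n=='wrist':
        T=np.eye(4);T[:3,:3]=R.from_rotvec(s['eef_rot']).as_matrix();T[:3,3]=s['position'];T=T@c['mount']
    else: T=c['world_from_camera']
    v,u=np.mgrid[:420,:560]
    P=np.stack([(u-K[0,2])/K[0,0]*d,(v-K[1,2])/K[1,1]*d,d],-1)@T[:3,:3].T+T[:3,3]
    P[d==0]=np.nan
    return p,d,P,T
E
python3 - <<'E'
from h import *
a=[]
for n in('scene','side'):
    p,d,P,T=cloud(n); np.savez(n,p=p,d=d,P=P,T=T); cv2.imwrite(f'pics/{n}0.png',p); print(n,T.round(3).tolist())
s=sensors.state();print(s['position'],s['eef_rot'],s['time_s'],s['contact_force'])
E
```

```text
scene [[0.886, 0.348, -0.306, 0.998], [0.464, -0.684, 0.563, -0.646], [-0.013, -0.641, -0.768, 1.121], [0.0, 0.0, 0.0, 1.0]]
side [[0.838, -0.368, 0.402, 0.227], [-0.545, -0.553, 0.63, -0.587], [-0.01, -0.747, -0.665, 0.843], [0.0, 0.0, 0.0, 1.0]]
[6.49635140e-01 5.13333008e-05 2.30731715e-01] [-2.22083609e+00 -2.22088689e+00  1.17944195e-03] 0.1 [-0.38695964 -1.21056434 -0.9385896 ]
```

View pics/scene0.png

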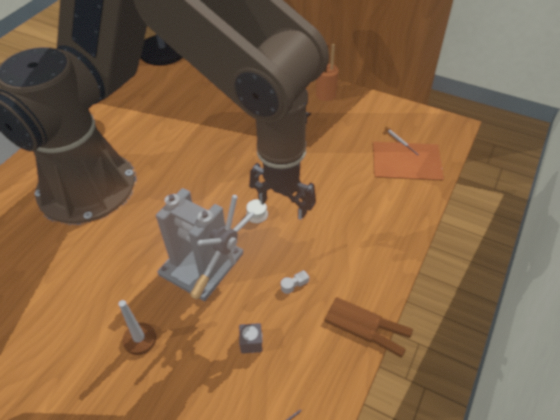

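View pics/side0.png

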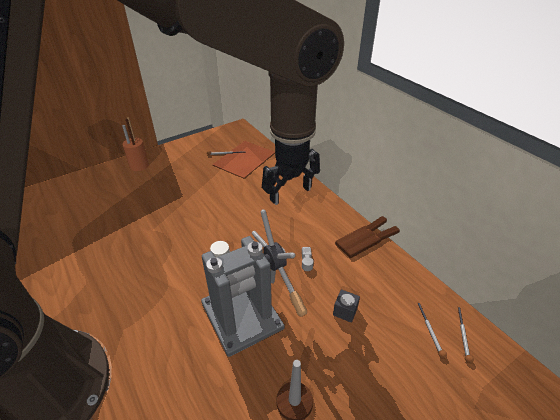

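The scene view shows the mill at about (200,245), hub about (231,241), and grip about (200,285) pointing down-right of the robot. The side view shows the hub at about (275,256) and grip about (299,303). Next I'll zoom in and take 3D points.

```bash
python3 - <<'E'
from h import *
S={n:np.load(n+'.npz') for n in('scene','side')}
a=S['scene']['p'][170:310,130:280];b=S['side']['p'][195:355,190:340]
a=cv2.resize(a,(400,373),interpolation=2);b=cv2.resize(b,(400,427),interpolation=2)
o=np.zeros((427,800,3),np.uint8);o[:373,:400]=a;o[:,400:]=b;cv2.imwrite('pics/crop.png',o)
for n,px in(('scene',[(235,197),(253,213),(231,241),(200,290),(199,284),(206,270),(205,243),(257,210),(251,335),(290,285),(303,279)]),('side',[(264,212),(254,233),(275,256),(293,256),(299,303),(293,290),(347,300),(308,265),(306,252),(220,247),(296,368)])):
    P=S[n]['P']
    for u,v in px: print(n,u,v,np.nanmedian(P[v-1:v+2,u-1:u+2].reshape(-1,3),0).round(3))
# mill yaw: base plate & upper cheeks
P=S['side']['P']; p=S['side']['p'].astype(int)
hsv=cv2.cvtColor(S['side']['p'],cv2.COLOR_BGR2HSV)
roi=np.zeros((420,560),bool);roi[225:355,195:290]=1
m=roi&(hsv[...,1]<70)&(P[...,2]>.005)&(P[...,2]<.03)
r=cv2.minAreaRect(P[m][:,:2].astype(np.float32)*1000);print('base',m.sum(),r,cv2.boxPoints(r))
m=roi&(hsv[...,1]<70)&(P[...,2]>.17)&(P[...,2]<.25)
print(np.nanpercentile(P[m],[1,99],axis=0))
for n in S:
    P=S[n]['P'];h=cv2.cvtColor(S[n]['p'],cv2.COLOR_BGR2HSV)
    m=(P[...,2]>.03)&(h[...,1]>60)&(P[...,0]>.4)&(abs(P[...,1])<.4)&(P[...,0]<.9)&(P[...,2]<.2)
    k,l,st,c=cv2.connectedComponentsWithStats(m.astype(np.uint8))
    for i in range(1,k):
        if st[i,4]>25: print(n,st[i],c[i].round(1),np.median(P[l==i],0).round(3))
E
```

```text
scene 235 197 [ 0.553 -0.034  0.272]
scene 253 213 [0.556 0.026 0.156]
scene 231 241 [ 0.567 -0.089  0.186]
scene 200 290 [ 0.547 -0.198  0.123]
scene 199 284 [ 0.539 -0.19   0.131]
scene 206 270 [ 0.539 -0.158  0.141]
scene 205 243 [ 0.546 -0.15   0.239]
scene 257 210 [0.508 0.119 0.037]
scene 251 335 [ 0.679 -0.212  0.053]
scene 290 285 [ 0.692 -0.044  0.028]
scene 303 279 [ 0.712 -0.012  0.026]
side 264 212 [ 0.55  -0.038  0.269]
side 254 233 [0.551 0.018 0.159]
side 275 256 [ 0.537 -0.101  0.194]
side 293 256 [ 0.54  -0.164  0.251]
side 299 303 [ 0.537 -0.195  0.128]
side 293 290 [ 0.542 -0.164  0.137]
side 347 300 [ 0.672 -0.21   0.052]
side 308 265 [ 0.673 -0.052  0.025]
side 306 252 [ 0.697 -0.012  0.026]
side 220 247 [0.501 0.13  0.036]
side 296 368 [ 0.436 -0.324  0.165]
base 2282 ((454.77984619140625, -18.179962158203125), (290.7974853515625, 149.8578338623047), 86.13516998291016) [[ 370.22104 -158.19762]
 [ 519.73804 -168.29848]
 [ 539.3386   121.83769]
 [ 389.82166  131.93855]]
[[ 0.38912593 -0.13410918  0.17124715]
 [ 0.55539917 -0.03276687  0.23887288]]
scene [190 274  19  25 241] [198.9 286.6] [ 0.542 -0.194  0.127]
scene [239 324  13  25  63] [242.  336.6] [ 0.661 -0.229  0.05 ]
side [289 290  18  27 252] [297.7 303.3] [ 0.535 -0.193  0.126]
```

View pics/crop.png

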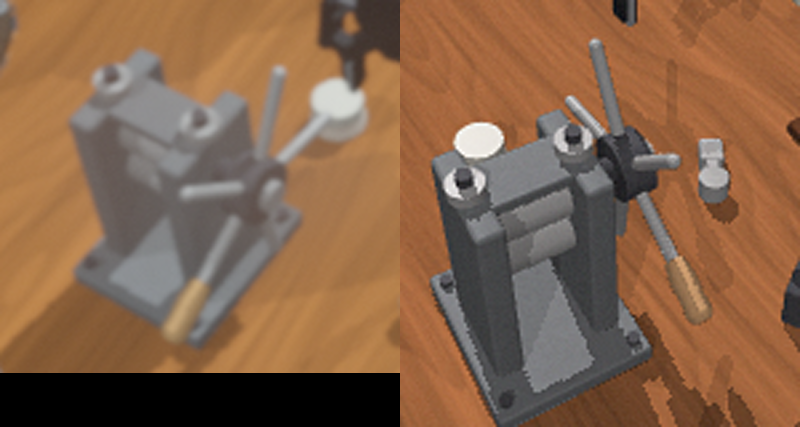

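The views agree. The hub is at about (0.547, -0.089, 0.17), the mill yaw is about -0.07 rad, and the grip is at about +116°. The plan is to push the upper-right plain spoke (+44°) leftward by 72°, then push the grip spoke up to the vertical. The approach goes over the top with the fingers shut.

Request:
{"name": "servo_tool", "arguments": {"commands": [{"delta_pos": [0,0,-0.03],"roll": 4,"fingers": 0},{"delta_pos": [0,0,-0.04],"roll": 0,"fingers": 0},{"delta_pos": [0,0,-0.04],"roll": 0,"fingers": 0},{"delta_pos": [-0.035,0,0],"roll": 0,"fingers": 0},{"delta_pos": [-0.045,0,0],"roll": 0,"fingers": 0},{"delta_pos": [-0.045,-0.01,0],"roll": 0,"fingers": 0},{"delta_pos": [-0.045,-0.03,0],"roll": 0,"fingers": 0},{"delta_pos": [-0.042,-0.03,0],"roll": 0,"fingers": 0},{"delta_pos": [0,-0.026,0],"roll": 0,"fingers": 0},{"delta_pos": [0,0,0],"roll": 0,"fingers": 0},{"delta_pos": [0,0,0],"roll": 0,"fingers": 0}]}}

```text
time_s: 1.48
position: [0.5399, -0.2047, 0.3413]
eef_rot: [2.297, 2.142, 0.0]
contact_force: [0.4, 1.1, -0.8]
gripper_width: -0.0
grasp_force: 0.0
```

```bash
python3 - <<'E'
from h import *
s=sensors.state();print(s['position'],s['eef_rot'],s['time_s'],s['contact_force'],s['gripper_width'])
o=[]
for n in('scene','side','wrist'):
    p,d,P,T=cloud(n); np.savez(n+'1',p=p,P=P); o.append(p)
a=np.hstack([cv2.resize(o[0][110:320,120:330],(400,400)),cv2.resize(o[1][170:380,180:390],(400,400))])
cv2.imwrite('pics/b.png',a);cv2.imwrite('pics/w.png',o[2])
E
```

```text
[ 0.53991753 -0.20469567  0.3413425 ] [2.29731446e+00 2.14243483e+00 3.67936103e-04] 1.475 [ 0.37854488  1.12929093 -0.80592019] -7.637416337834765e-05
```

View pics/b.png

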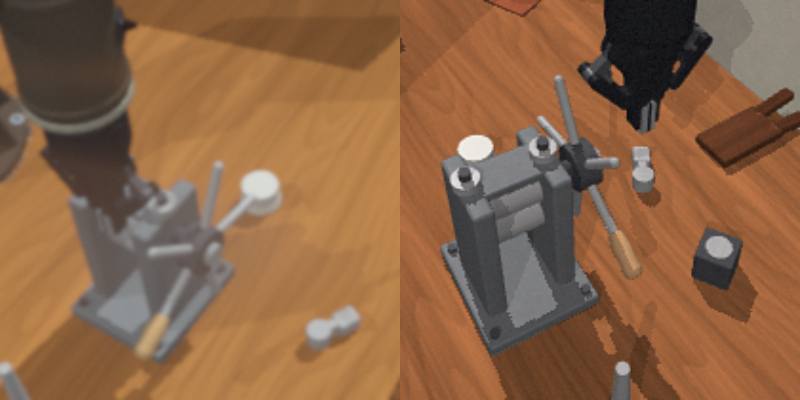

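View pics/w.png

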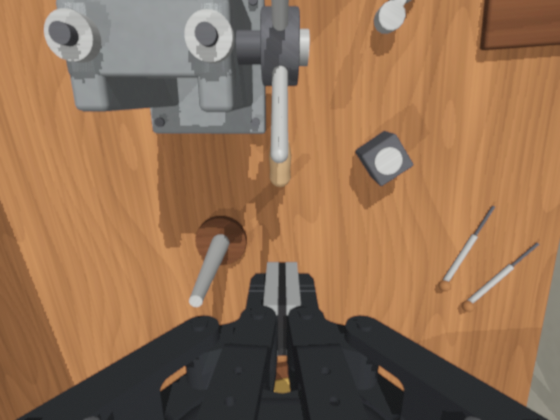

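The tool is lined up with the wheel plane: in the wrist view the spoke is at column 279 and the fingers at 282. The spoke end is at (279,155), ahead of the fingers. I'll go down and push.

Request:
{"name": "servo_tool", "arguments": {"commands": [{"delta_pos": [0,0,0.03],"roll": 0,"fingers": 0},{"delta_pos": [0,0,0.04],"roll": 0,"fingers": 0},{"delta_pos": [0,0,0.026],"roll": 0,"fingers": 0},{"delta_pos": [0,0,0.01],"roll": 0,"fingers": 0},{"delta_pos": [0.008,0,0],"roll": 0,"fingers": 0},{"delta_pos": [0.008,0,0],"roll": 0,"fingers": 0},{"delta_pos": [0.006,0,0],"roll": 0,"fingers": 0},{"delta_pos": [0.006,0,0],"roll": 0,"fingers": 0},{"delta_pos": [0.006,0,0],"roll": 0,"fingers": 0},{"delta_pos": [0.006,0,0],"roll": 0,"fingers": 0}]}}

```text
time_s: 2.88
position: [0.543, -0.1661, 0.2366]
eef_rot: [2.295, 2.14, -0.001]
contact_force: [-3.1, -12.0, 7.5]
gripper_width: 0.004
grasp_force: 5.9
```

Request:
{"name": "servo_tool", "arguments": {"commands": [{"delta_pos": [0.006,0,0],"roll": 0,"fingers": 0},{"delta_pos": [0.006,0,0],"roll": 0,"fingers": 0},{"delta_pos": [0.006,0,0],"roll": 0,"fingers": 0},{"delta_pos": [0.006,0,0],"roll": 0,"fingers": 0},{"delta_pos": [0.006,0,0],"roll": 0,"fingers": 0}]}}

```text
time_s: 3.5
position: [0.5447, -0.1353, 0.236]
eef_rot: [2.296, 2.141, 0.0]
contact_force: [-0.1, -5.8, 2.2]
gripper_width: -0.002
grasp_force: 1.9
```

Request:
{"name": "servo_tool", "arguments": {"commands": [{"delta_pos": [0.006,0,0],"roll": 0,"fingers": 0},{"delta_pos": [0.006,0,0],"roll": 0,"fingers": 0},{"delta_pos": [0.006,0,0],"roll": 0,"fingers": 0},{"delta_pos": [0.006,0,0],"roll": 0,"fingers": 0},{"delta_pos": [0.006,0,0],"roll": 0,"fingers": 0},{"delta_pos": [0.006,0,0],"roll": 0,"fingers": 0},{"delta_pos": [0.006,0,0],"roll": 0,"fingers": 0},{"delta_pos": [0.006,0,0],"roll": 0,"fingers": 0},{"delta_pos": [0.006,0,0],"roll": 0,"fingers": 0},{"delta_pos": [0.004,0,0],"roll": 0,"fingers": 0},{"delta_pos": [0.002,0,0],"roll": 0,"fingers": 0},{"delta_pos": [0,0,0],"roll": 0,"fingers": 0}]}}

```text
time_s: 5.0
position: [0.5487, -0.0749, 0.2352]
eef_rot: [2.297, 2.143, 0.0]
contact_force: [0.4, -4.7, -0.8]
gripper_width: 0.001
grasp_force: 2.0
```

```bash
python3 - <<'E'
from h import *
o=[]
for n in('scene','side'):
    p,d,P,T=cloud(n); o.append(p)
    h=cv2.cvtColor(p,cv2.COLOR_BGR2HSV)
    m=(P[...,2]>.06)&(h[...,1]>60)&(h[...,2]>90)&(P[...,0]>.5)&(P[...,0]<.6)&(P[...,1]>-.25)&(P[...,1]<.1)
    print(n,m.sum(),np.median(P[m],0).round(4))
a=np.hstack([cv2.resize(o[0][110:320,120:330],(400,400)),cv2.resize(o[1][170:380,180:390],(400,400))])
cv2.imwrite('pics/c.png',a)
E
```

```text
scene 830 [ 0.5486 -0.1047  0.4762]
side 285 [ 0.535  -0.1718  0.256 ]
```

View pics/c.png

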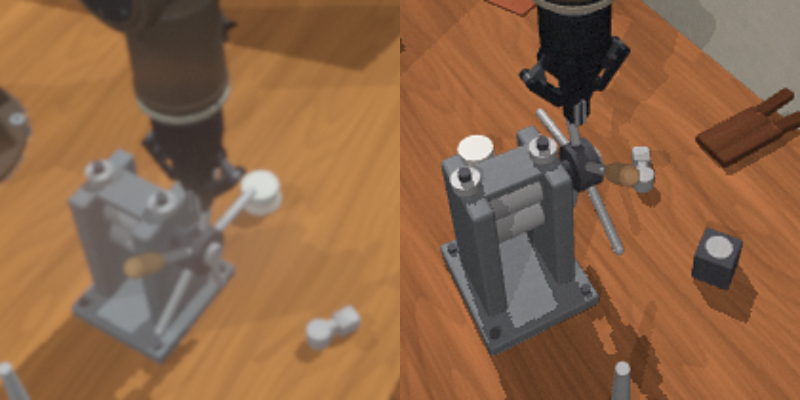

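The grip is now at about +46°, with the next spoke held at its left. I'll lift clear, cross over to the right of the grip, go down and push it up.

Request:
{"name": "servo_tool", "arguments": {"commands": [{"delta_pos": [-0.006,0,0],"roll": 0,"fingers": 0},{"delta_pos": [0,0,-0.03],"roll": 0,"fingers": 0},{"delta_pos": [0,0,-0.045],"roll": 0,"fingers": 0},{"delta_pos": [0,0,-0.035],"roll": 0,"fingers": 0},{"delta_pos": [-0.035,0,0],"roll": 0,"fingers": 0},{"delta_pos": [-0.045,0,0],"roll": 0,"fingers": 0},{"delta_pos": [-0.045,0,0],"roll": 0,"fingers": 0},{"delta_pos": [-0.034,0,0],"roll": 0,"fingers": 0},{"delta_pos": [0,0,0],"roll": 0,"fingers": 0},{"delta_pos": [0,0,0.04],"roll": 0,"fingers": 0},{"delta_pos": [0,0,0.035],"roll": 0,"fingers": 0},{"delta_pos": [0,0,0.015],"roll": 0,"fingers": 0},{"delta_pos": [0,0,0],"roll": 0,"fingers": 0},{"delta_pos": [0.008,0,0],"roll": 0,"fingers": 0},{"delta_pos": [0.008,0,0],"roll": 0,"fingers": 0},{"delta_pos": [0.006,0,0],"roll": 0,"fingers": 0},{"delta_pos": [0.006,0,0],"roll": 0,"fingers": 0},{"delta_pos": [0.006,0,0],"roll": 0,"fingers": 0}]}}

```text
time_s: 7.35
position: [0.5397, -0.2082, 0.2567]
eef_rot: [2.293, 2.141, -0.004]
contact_force: [-15.2, -36.6, 25.5]
gripper_width: -0.001
grasp_force: 23.0
```

The end of the grip jams by friction against the finger (about 45 N), so I'll back off, lower the tips a little, and sweep up along the arc so that nothing has to slide.

Request:
{"name": "servo_tool", "arguments": {"commands": [{"delta_pos": [-0.01,0,0],"roll": 0,"fingers": 0},{"delta_pos": [-0.006,0,0],"roll": 0,"fingers": 0},{"delta_pos": [0,0,0.015],"roll": 0,"fingers": 0},{"delta_pos": [0,0,0],"roll": 0,"fingers": 0}]}}

```text
time_s: 7.85
position: [0.5373, -0.2211, 0.2385]
eef_rot: [-2.296, -2.14, 0.001]
contact_force: [0.0, -0.5, -0.2]
gripper_width: -0.001
grasp_force: 0.0
```

```bash
python3 - <<'E'
from h import *
s=sensors.state();print(s['position'],s['contact_force'],s['time_s'])
p,d,P,T=cloud('side')
h=cv2.cvtColor(p,cv2.COLOR_BGR2HSV)
m=(P[...,2]>.06)&(h[...,1]>60)&(h[...,2]>90)&(P[...,0]>.5)&(P[...,0]<.6)&(P[...,1]>-.25)&(P[...,1]<.1)
print(m.sum(),np.median(P[m],0).round(4),np.percentile(P[m],[2,98],axis=0).round(3))
cv2.imwrite('pics/d.png',cv2.resize(p[170:340,200:370],(510,510)))
E
```

```text
[ 0.53727324 -0.22110841  0.23846206] [ 0.03535199 -0.4865028  -0.19493131] 7.85
124 [ 0.5408 -0.1351  0.2263] [[ 0.506 -0.233  0.075]
 [ 0.566  0.003  0.675]]
```

View pics/d.png

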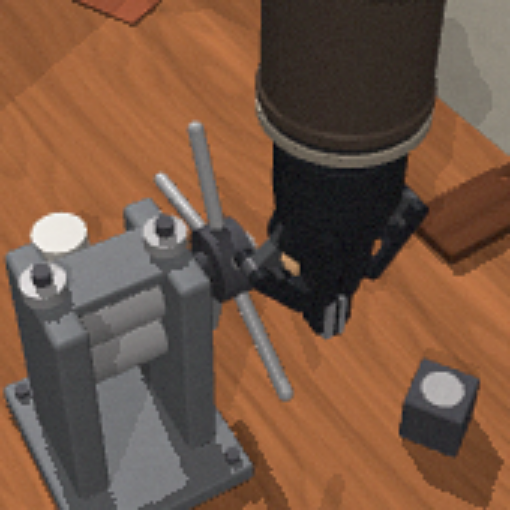

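Request:
{"name": "servo_tool", "arguments": {"commands": [{"delta_pos": [0.005,0,0],"roll": 0,"fingers": 0},{"delta_pos": [0.004,0,-0.002],"roll": 0,"fingers": 0},{"delta_pos": [0.004,0,-0.004],"roll": 0,"fingers": 0},{"delta_pos": [0.004,0,-0.004],"roll": 0,"fingers": 0},{"delta_pos": [0.004,0,-0.004],"roll": 0,"fingers": 0}]}}

```text
time_s: 8.52
position: [0.5398, -0.2011, 0.255]
eef_rot: [2.297, 2.142, -0.001]
contact_force: [-1.5, -6.8, 1.1]
gripper_width: -0.001
grasp_force: 3.3
```

Request:
{"name": "servo_tool", "arguments": {"commands": [{"delta_pos": [0.005,0,-0.0045],"roll": 0,"fingers": 0},{"delta_pos": [0.005,0,-0.004],"roll": 0,"fingers": 0},{"delta_pos": [0.005,0,-0.0038],"roll": 0,"fingers": 0},{"delta_pos": [0.005,0,-0.0035],"roll": 0,"fingers": 0},{"delta_pos": [0.005,0,-0.003],"roll": 0,"fingers": 0},{"delta_pos": [0.005,0,-0.0028],"roll": 0,"fingers": 0},{"delta_pos": [0.005,0,-0.0025],"roll": 0,"fingers": 0},{"delta_pos": [0.005,0,-0.002],"roll": 0,"fingers": 0},{"delta_pos": [0.005,0,-0.0018],"roll": 0,"fingers": 0},{"delta_pos": [0.005,0,-0.0015],"roll": 0,"fingers": 0},{"delta_pos": [0.005,0,-0.001],"roll": 0,"fingers": 0},{"delta_pos": [0.005,0,-0.001],"roll": 0,"fingers": 0},{"delta_pos": [0.004,0,0],"roll": 0,"fingers": 0},{"delta_pos": [0.003,0,0],"roll": 0,"fingers": 0},{"delta_pos": [0,0,0],"roll": 0,"fingers": 0}]}}

```text
time_s: 10.4
position: [0.5443, -0.1335, 0.2855]
eef_rot: [-2.297, -2.142, -0.0]
contact_force: [-0.1, -1.4, 0.2]
gripper_width: -0.0
grasp_force: 0.5
```

```bash
cat > g.py <<'E'
from h import *
H=np.array([.547,-.089,.17])
def look(name):
    o=[]
    for n in('scene','side'):
        p,d,P,T=cloud(n); o.append(p)
        h=cv2.cvtColor(p,cv2.COLOR_BGR2HSV)
        m=(h[...,1]>60)&(h[...,2]>90)&(P[...,0]>.51)&(P[...,0]<.58)&(P[...,1]>-.2)&(P[...,1]<.05)&(P[...,2]>.2)&(P[...,2]<.33)
        Q=P[m]; 
        if len(Q)<20: print(n,'few',len(Q)); continue
        q=np.median(Q,0); vx=cv2.fitLine(Q[:,1:].astype(np.float32),cv2.DIST_HUBER,0,.001,.001).ravel()
        print(n,m.sum(),q.round(4),'line deg',np.degrees(np.arctan(-vx[0]/vx[1])).round(2),Q.min(0).round(3),Q.max(0).round(3))
    a=np.hstack([cv2.resize(o[0][130:300,140:310],(400,400),interpolation=2),cv2.resize(o[1][160:330,190:360],(400,400),interpolation=2)])
    cv2.imwrite(f'pics/{name}.png',a)
E
python3 -c "
from g import *
look('e')"
```

```text
scene 76 [ 0.5515 -0.109   0.2767] line deg 42.86 [ 0.514 -0.132  0.2  ] [0.558 0.006 0.316]
side 91 [ 0.5363 -0.1088  0.2714] line deg 51.9 [ 0.511 -0.144  0.205] [0.561 0.015 0.329]
```

View pics/e.png

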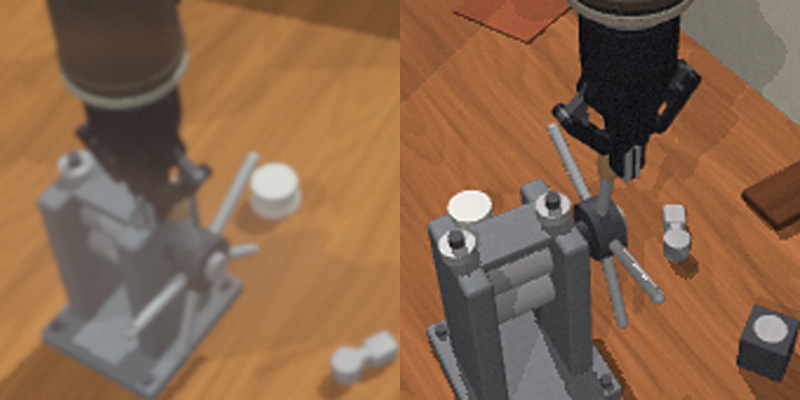

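The grip is at about +10°. I'll push a bit more, then back off so the cameras get a clear view for an exact measurement.

Request:
{"name": "servo_tool", "arguments": {"commands": [{"delta_pos": [0.005,0,0],"roll": 0,"fingers": 0},{"delta_pos": [0.005,0,0],"roll": 0,"fingers": 0},{"delta_pos": [0.003,0,0],"roll": 0,"fingers": 0},{"delta_pos": [0.002,0,0],"roll": 0,"fingers": 0},{"delta_pos": [0,0,0],"roll": 0,"fingers": 0}]}}

```text
time_s: 11.12
position: [0.5454, -0.1187, 0.2856]
eef_rot: [-2.297, -2.143, -0.0]
contact_force: [-0.1, -1.3, 0.4]
gripper_width: -0.0
grasp_force: 0.6
```

Request:
{"name": "servo_tool", "arguments": {"commands": [{"delta_pos": [-0.01,0,0],"roll": 0,"fingers": 0},{"delta_pos": [-0.03,0,0],"roll": 0,"fingers": 0},{"delta_pos": [-0.05,0,-0.02],"roll": 0,"fingers": 0},{"delta_pos": [-0.05,0,-0.03],"roll": 0,"fingers": 0},{"delta_pos": [0,0,0],"roll": 0,"fingers": 0},{"delta_pos": [0,0,0],"roll": 0,"fingers": 0}]}}

```text
time_s: 11.88
position: [0.5352, -0.2588, 0.3351]
eef_rot: [-2.298, -2.141, -0.0]
contact_force: [0.4, 0.8, -0.3]
gripper_width: 0.0
grasp_force: 0.0
```

```bash
python3 -c "
from g import *
look('f')
for n in ('scene','side'):
    p,d,P,T=cloud(n); np.savez(n+'2',p=p,P=P,T=T)
"
```

```text
scene 206 [ 0.5503 -0.1003  0.301 ] line deg 1.86 [ 0.513 -0.109  0.201] [0.558 0.012 0.321]
side 253 [ 0.5413 -0.1001  0.2942] line deg 6.27 [ 0.51  -0.107  0.2  ] [0.561 0.019 0.317]
```

View pics/f.png

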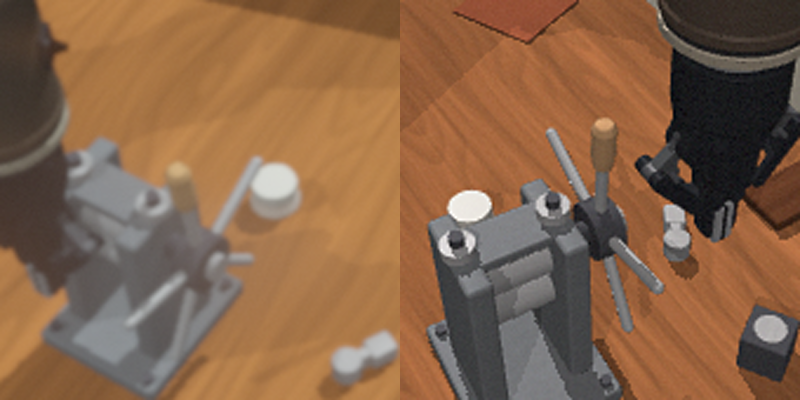

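The grip stands nearly upright, leaning slightly right: scene crop (180,185), side crop (602,145). I'll measure the tilt by casting the grip's centre line from both views onto the wheel plane.

```bash
cat > m.py <<'E'
from h import *
from scipy.optimize import least_squares
yaw=-.07; H=np.array([.547,-.089,.17])
n_=np.array([np.cos(yaw),np.sin(yaw),0]); e=np.array([-np.sin(yaw),np.cos(yaw),0])
def plane(nm,T,px):
    K=camera_params(nm)['mtx']; r=np.c_[(px[:,0]-K[0,2])/K[0,0],(px[:,1]-K[1,2])/K[1,1],np.ones(len(px))]@T[:3,:3].T
    X=T[:3,3]+r*((H-T[:3,3])@n_/(r@n_))[:,None]-H
    return np.c_[X@e,X[:,2]]
def grip(nm,p,P,T):
    h=cv2.cvtColor(p,cv2.COLOR_BGR2HSV)
    m=(h[...,1]>50)&(h[...,2]>70)&(abs((P-H)@n_)<.03)&(abs(P[...,1]+.09)<.05)&(P[...,2]>.235)&(P[...,2]<.33)
    k,l,st,c=cv2.connectedComponentsWithStats(m.astype(np.uint8)); i=1+st[1:,4].argmax()
    v,u=np.nonzero(l==i); q=plane(nm,T,np.c_[u,v].astype(float)); f=cv2.fitLine(q.astype(np.float32),cv2.DIST_L2,0,.0001,.0001).ravel()
    ang=np.degrees(np.arctan(-f[0]/f[1])); c=q.mean(0)
    print(nm,len(u),'grip line deg %.2f'%ang,'centroid',(c*1e3).round(1),'from hub deg %.2f'%np.degrees(np.arctan2(-c[0],c[1])),'z range',(np.percentile(q[:,1],[1,99])*1e3).round(1))
    # other spokes: thin grey near plane
    Q=(P-H)@n_; s=(P-H)@e; z=P[...,2]-H[2]; r=np.hypot(s,z); a=np.degrees(np.arctan2(-s,z))
    for t in(72,144,216,288):
        da=(a-t+180)%360-180
        m=(abs(Q)<.02)&(r>.045)&(r<.125)&(abs(da)<18)
        if m.sum()<25: continue
        v,u=np.nonzero(m); q=plane(nm,T,np.c_[u,v].astype(float)); f=cv2.fitLine(q.astype(np.float32),cv2.DIST_HUBER,0,.0001,.0001).ravel()
        b=np.degrees(np.arctan2(-f[0],f[1])); print('  spoke',t,m.sum(),'tilt %.2f'%((b-t+90)%180-90),'offset from hub mm %.1f'%(1e3*(f[2]*f[1]-f[3]*f[0])),'off-plane %.1f'%(1e3*np.median(Q[m])))
E
python3 -c "
from m import *
for n in('scene','side'):
    z=np.load(n+'2.npz'); grip(n,z['p'],z['P'],z['T'])
"
```

```text
scene 205 grip line deg 12.57 centroid [ -7.  121.8] from hub deg 3.27 z range [ 82.6 159.1]
  spoke 72 152 tilt 1.32 offset from hub mm -1.1 off-plane 1.0
  spoke 144 118 tilt 10.47 offset from hub mm -8.5 off-plane 1.0
  spoke 216 49 tilt 2.80 offset from hub mm -8.1 off-plane 3.3
  spoke 288 164 tilt 3.18 offset from hub mm -6.1 off-plane 0.6
side 235 grip line deg 21.46 centroid [ -2.2 115.2] from hub deg 1.08 z range [ 73.3 154.9]
  spoke 72 135 tilt -2.65 offset from hub mm 10.3 off-plane -3.9
  spoke 144 129 tilt 22.88 offset from hub mm -17.4 off-plane -3.3
  spoke 288 147 tilt -3.33 offset from hub mm -8.0 off-plane -2.9
```

```bash
cat > m2.py <<'E'
from m import *
def meas(S):
    N={}
    for nm,(p,P,T) in S.items():
        h=cv2.cvtColor(p,cv2.COLOR_BGR2HSV); K=camera_params(nm)['mtx']
        Q=(P-H)@n_; s=(P-H)@e; z=P[...,2]-H[2]; r=np.hypot(s,z); a=np.degrees(np.arctan2(-s,z))
        for t in(0,72,144,216,288):
            da=(a-t+180)%360-180; m=(abs(Q)<.025)&(abs(r*np.sin(np.radians(da)))<.025)&(abs(da)<40)
            m&=((r>.085)&(r<.16)&(h[...,1]>50)&(h[...,2]>70)) if t==0 else ((r>.04)&(r<.125)&(h[...,1]<80))
            if m.sum()<25: continue
            k,l,st,c=cv2.connectedComponentsWithStats(m.astype(np.uint8)); i=1+st[1:,4].argmax()
            v,u=np.nonzero(l==i); f=cv2.fitLine(np.c_[u,v].astype(np.float32),cv2.DIST_HUBER,0,.001,.001).ravel()
            px=np.array([[f[2]-f[0]*15,f[3]-f[1]*15],[f[2]+f[0]*15,f[3]+f[1]*15]])
            R_=np.c_[(px-K[:2,2])/[K[0,0],K[1,1]],[1,1]]@T[:3,:3].T
            w=np.cross(*R_); N.setdefault(t,[]).append((w/np.linalg.norm(w),T[:3,3]))
            q=plane(nm,T,px); b=q[1]-q[0]; b=np.degrees(np.arctan2(-b[0],b[1]))
            print(nm,t,len(u),'tilt on plane %.2f'%((b-t+90)%180-90))
    for t,L in N.items():
        if len(L)<2: continue
        d=np.cross(L[0][0],L[1][0]); d/=np.linalg.norm(d)
        A=np.array([L[0][0],L[1][0],d]); X=np.linalg.solve(A,[L[0][0]@L[0][1],L[1][0]@L[1][1],d@H])
        b=np.degrees(np.arctan2(-d@e,d[2])); print('3D',t,'tilt %.2f'%((b-t+90)%180-90),'out of plane deg %.1f'%np.degrees(np.arcsin(d@n_)),'nearest to hub',((X-H)*1e3).round(1))
E
python3 -c "
from m2 import *
meas({n:tuple(np.load(n+'2.npz')[k] for k in 'pPT') for n in('scene','side')})"
```

```text
scene 0 205 tilt on plane 4.88
scene 72 159 tilt on plane 4.67
scene 144 129 tilt on plane 5.08
scene 216 49 tilt on plane 4.94
scene 288 176 tilt on plane 4.20
side 0 229 tilt on plane 1.01
side 72 136 tilt on plane 6.22
side 144 127 tilt on plane 5.03
side 288 144 tilt on plane 4.12
3D 0 tilt 3.57 out of plane deg -1.4 nearest to hub [1.3 2.2 0.2]
3D 72 tilt 5.38 out of plane deg 0.4 nearest to hub [-1.3  0.9  3.6]
3D 144 tilt 5.06 out of plane deg -0.0 nearest to hub [-1.5  1.8 -1. ]
3D 288 tilt 4.16 out of plane deg -0.0 nearest to hub [-1.6 -0.4  1.3]
```

All lines agree on a tilt of about +4.7° (right). I'll go back and push about 9 mm further than before, then check.

Request:
{"name": "servo_tool", "arguments": {"commands": [{"delta_pos": [0.05,0,0.03],"roll": 0,"fingers": 0},{"delta_pos": [0.05,0,0.02],"roll": 0,"fingers": 0},{"delta_pos": [0.025,0,0],"roll": 0,"fingers": 0},{"delta_pos": [0.008,0,0],"roll": 0,"fingers": 0},{"delta_pos": [0.004,0,0],"roll": 0,"fingers": 0},{"delta_pos": [0.003,0,0],"roll": 0,"fingers": 0},{"delta_pos": [0.003,0,0],"roll": 0,"fingers": 0},{"delta_pos": [0.003,0,0],"roll": 0,"fingers": 0},{"delta_pos": [0.002,0,0],"roll": 0,"fingers": 0},{"delta_pos": [0.001,0,0],"roll": 0,"fingers": 0},{"delta_pos": [0,0,0],"roll": 0,"fingers": 0}]}}

```text
time_s: 13.45
position: [0.5461, -0.11, 0.2857]
eef_rot: [2.297, 2.143, 0.0]
contact_force: [-0.3, -3.0, 1.9]
gripper_width: 0.001
grasp_force: 1.3
```

Request:
{"name": "servo_tool", "arguments": {"commands": [{"delta_pos": [-0.01,0,0],"roll": 0,"fingers": 0},{"delta_pos": [-0.03,0,0],"roll": 0,"fingers": 0},{"delta_pos": [-0.05,0,-0.02],"roll": 0,"fingers": 0},{"delta_pos": [-0.05,0,-0.03],"roll": 0,"fingers": 0},{"delta_pos": [0,0,0],"roll": 0,"fingers": 0},{"delta_pos": [0,0,0],"roll": 0,"fingers": 0}]}}

```text
time_s: 14.2
position: [0.5358, -0.2497, 0.3351]
eef_rot: [-2.298, -2.141, -0.0]
contact_force: [-0.3, 1.1, -0.9]
gripper_width: 0.0
grasp_force: 0.0
```

```bash
python3 -c "
from m2 import *
S={}
for n in('scene','side'):
    p,d,P,T=cloud(n); S[n]=(p,P,T)
meas(S)"
```

```text
scene 0 217 tilt on plane 3.08
scene 72 155 tilt on plane 1.43
scene 144 137 tilt on plane 1.44
scene 216 45 tilt on plane 5.21
scene 288 172 tilt on plane 0.68
side 0 232 tilt on plane 1.05
side 72 129 tilt on plane 0.73
side 144 133 tilt on plane 0.55
side 288 138 tilt on plane 0.96
3D 0 tilt 2.37 out of plane deg 0.7 nearest to hub [0.  7.3 0.3]
3D 72 tilt 1.10 out of plane deg -0.2 nearest to hub [-1.9  1.   3. ]
3D 144 tilt 1.07 out of plane deg -0.2 nearest to hub [-2.   1.8 -1.2]
3D 288 tilt 0.80 out of plane deg 0.1 nearest to hub [-1.6 -0.4  1.4]
```

About +1° remains, so 2.4 mm more.

Request:
{"name": "servo_tool", "arguments": {"commands": [{"delta_pos": [0.05,0,0.03],"roll": 0,"fingers": 0},{"delta_pos": [0.05,0,0.02],"roll": 0,"fingers": 0},{"delta_pos": [0.025,0,0],"roll": 0,"fingers": 0},{"delta_pos": [0.008,0,0],"roll": 0,"fingers": 0},{"delta_pos": [0.004,0,0],"roll": 0,"fingers": 0},{"delta_pos": [0.002,0,0],"roll": 0,"fingers": 0},{"delta_pos": [0.002,0,0],"roll": 0,"fingers": 0},{"delta_pos": [0.0014,0,0],"roll": 0,"fingers": 0},{"delta_pos": [0,0,0],"roll": 0,"fingers": 0}]}}

```text
time_s: 15.42
position: [0.5463, -0.108, 0.2859]
eef_rot: [2.298, 2.142, -0.0]
contact_force: [-0.3, -3.1, 2.3]
gripper_width: -0.003
grasp_force: 1.6
```

Request:
{"name": "servo_tool", "arguments": {"commands": [{"delta_pos": [-0.01,0,0],"roll": 0,"fingers": 0},{"delta_pos": [-0.03,0,0],"roll": 0,"fingers": 0},{"delta_pos": [-0.05,0,-0.02],"roll": 0,"fingers": 0},{"delta_pos": [-0.05,0,-0.03],"roll": 0,"fingers": 0},{"delta_pos": [0,0,0],"roll": 0,"fingers": 0},{"delta_pos": [0,0,0],"roll": 0,"fingers": 0}]}}

```text
time_s: 16.18
position: [0.536, -0.2474, 0.3352]
eef_rot: [-2.298, -2.141, -0.0]
contact_force: [-1.1, 1.1, -1.2]
gripper_width: -0.005
grasp_force: 0.0
```

```bash
python3 -c "
from m2 import *
S={}
for n in('scene','side'):
    p,d,P,T=cloud(n); S[n]=(p,P,T)
meas(S)
cv2.imwrite('pics/z.png',np.hstack([cv2.resize(S['scene'][0][130:370,110:350],(400,400)),cv2.resize(S['side'][0][190:410,170:390],(400,400))]))"
```

```text
scene 0 208 tilt on plane 2.01
scene 72 158 tilt on plane 0.22
scene 144 141 tilt on plane -0.04
scene 216 43 tilt on plane 0.83
scene 288 173 tilt on plane 0.01
side 0 234 tilt on plane 1.39
side 72 127 tilt on plane 0.91
side 144 132 tilt on plane -1.67
side 288 136 tilt on plane 0.62
3D 0 tilt 1.78 out of plane deg -0.2 nearest to hub [-0.7  7.4  0.2]
3D 72 tilt 0.54 out of plane deg 0.2 nearest to hub [-1.6  1.1  3.2]
3D 144 tilt -0.70 out of plane deg -0.3 nearest to hub [-2.2  3.1 -2.2]
3D 288 tilt 0.28 out of plane deg 0.1 nearest to hub [-1.6 -0.2  1. ]
```

View pics/z.png

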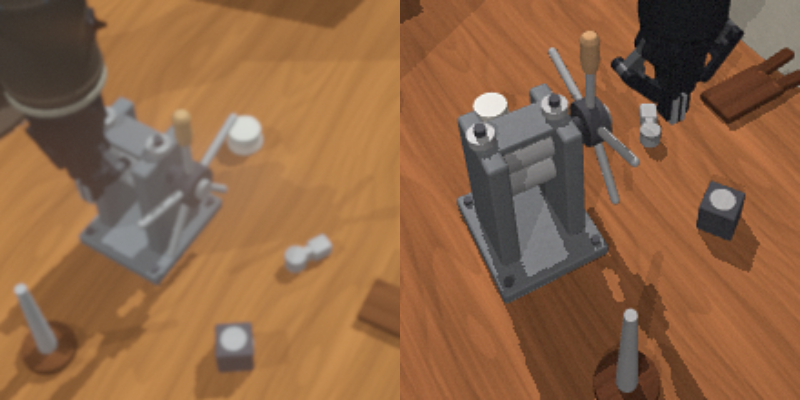

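The grip points straight up to within about half a degree. It is at scene crop (182,125) and side crop (590,50). The ring stick, tub, loupe and doming block are where they were, and the robot touches nothing.

```bash
python3 -c "
from plant import ctrl
print(ctrl.sign_off())"
```

```text
the job is handed in; nothing more can be done
None
```

The mill is parked and handed in at about 16 s: the wooden grip stands straight up to within roughly 0.5° by the plain spokes (the grip's own less precise fit reads nearer 2°), the wheel is still, and nothing else on the bench appears to have moved.

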